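Free a tube rack on a plate shaker: back off the knurled nut, swing the clamp bar aside

TASK

Free the blue rack that is clamped on the flat plate shaker: roll a fingertip along the rim of the knurled nut, anticlockwise seen from above, until the nut has turned two full turns (half a turn more at the very most, so that it stays well on its thread). Then push the steel clamp bar sideways with a fingertip, either way round, until it stands about square to where it was and no part of it is over the rack any more. Do not grip the nut or the bar, leave the rack seated in its corner guides, and do not disturb the two bottles and the small case near by.

Things in the scene. Friction and masses are not known exactly. Their poses are not given: they have to be found in the camera images.
- shaker: Flat white plate shaker, fixed in place: housing 116 mm (its x) by 190 mm (y), aluminium deck 46 mm above the worktop. Origin on the worktop; x away from the robot at yaw 0, y to its left, z up. The clamp's upright stud, 9 mm thick, stands at x 0, y -74 mm, its top 103.5 mm above the worktop. Stud, nut and clamp bar apart, nothing of it or on it is higher than 72 mm.
- seat (a point): Point on the shaker's deck where the middle of the rack's underside belongs (x 0, y +24, z +46 mm in the shaker's frame; axes as the shaker's).
- nut_top (a point): Centre of the knurled nut's top face, on the stud's axis. Steel, 44.6 mm across its knurl of 28 upright ridges, 20 mm high; the knurl lies 2 to 16 mm below the top. Tight, the top is 100.5 mm above the worktop, the nut's underside 1.5 mm above the bar. A dark dimple in the top, 14 mm off the axis, shows its turning: it points along the shaker's y with the joint at 0.
- nut (a joint): Turning of the nut on its stud, rad; 0 is tight, positive is anticlockwise from above (loosening), two full turns are 12.57. It starts at 0 to 0.5. Turning it takes 0.03 N m (about 1.4 N along the rim); it stays where it is left. Each turn lifts nut and bar together by 2.5 mm.
- bar_toe (a point): Point on the clamp bar's top face near its toe, 44 mm from the stud's axis; y points along the bar to the toe, z up. Flat steel bar under the nut, 24 mm wide, 10 mm thick, from 35 mm behind the stud's axis (forked heel) to 54 mm in front of it (round toe with a rubber pad, over the rack's end). Tight, its top is 79 mm above the worktop, the rack's top 67 mm.
- clamp_bar (a joint): Swing of the bar about the stud, rad; 0 along the shaker's y with its toe on the rack, positive anticlockwise from above, stops at +-1.75. The fork in its heel straddles a 3 mm high dowel pin: it cannot swing until the nut has lifted it by about 1.3 turns. Then it swings easily (0.03 N m) and stays where it is left; beyond about 1.2 it is clear of the rack.
- rack: Blue 96-place tube rack, 83 mm (x) by 124 mm (y) by 21 mm high, loose on the deck between four 8 mm high corner guides; origin at the centre of its underside, axes as the shaker's.
- bottle: Brown reagent bottle with a red screw cap, 46 mm wide, 86 mm high, standing to the left of the shaker; origin at the centre of its foot. To be left alone.
- dropper: Brown dropper bottle with a black rubber bulb, 33 mm wide, 102 mm high, standing to the left of the shaker; origin at the centre of its foot. To be left alone.
- strip_case: Small flat case, green below with a clear lid, 38 mm by 75 mm by 22 mm, lying on the worktop right of the shaker; origin at the centre of its underside. To be left alone.

How it is judged:
By the outcome, as a careful person would: the job done as asked, in the order asked, and still so for the second after the job is handed in, with the robot touching nothing.
It also fails if it takes over 61 s, if anything falls off the work surface, if the arm or the gripper's body presses on something with over 40 N, if the wrist force passes 120 N, or if a joint passes its speed limit or range.

ROBOT

A 7-joint arm with a two-finger parallel gripper is mounted at the origin on a cart in front of the work surface, level with it; the furniture and walls round the work are solid. World frame = base frame: x ahead of the robot, y to its left, z up, the work surface at z = 0. Lengths are in m, angles in degrees, forces in N, time in s.
With the tool pointing down it reaches from about 0.4 to 0.9 m from the base axis. Payload 5.6 kg.
Tool frame: the origin (TCP) lies on the centre line of the jaws, within the pads' length; the fingertips stand 25 mm ahead of it and the grasp point (between the pads) lies 6 mm ahead of it; z points along the fingers, y is the line along which they close (so a half turn about z gives the same grasp; the last joint's range is limited). The gripper opens to 92 mm and grips with 3 to 60 N. Pads are 20 mm wide; open, the fingers measure 128 mm over their backs; the gripper's body (75 mm by 189 mm) begins 69 mm behind the grasp point.
Start: joints at [-76.834, 26.786, -0.665, 91.828, 0.344, 61.387, -3.226], TCP at [0.175, 0.626, 0.24] pointing down, gripper open.
Joint ranges: [-144.91, 144.91], [-17.63, 115.5], [-89.93, 88.59], [15.96, 139.68], [-74.01, 254.01], [8.47, 105.57], [-167.45, 167.45]. Speed limits (degrees/s): [147.25, 147.25, 180, 180, 180, 180, 180].

INTERFACE

Orientations are given as a 3x3 rotation matrix whose columns are the frame's x, y, z axes.
In Python, from bench import bot gives the robot as it stands.
- The arm moves only by the tool play_rows, never from a script. Its argument "steps" is a list of rows, each an object of numbers: "ax", "ay", "az": the turn, a rotation vector about the tool's x, y, z in units of 0.5 rad (1.0 is 0.5 rad); "dx", "dy", "dz": the shift along the tool's x, y, z in units of 0.04 m (1.0 is 0.04 m); "gripper": the opening, from 0 (shut) to 1 (fully open). A call has 1 to 8 rows; each row shifts and turns the commanded pose from where the row before left it, along the tool's axes as they then stand; what a row does not reach is not made up. A row lasts 1/12 s, in which the tool goes at most 41.7 mm and 7.16 degrees, less where a joint would pass 70% of its speed; a pose out of reach is approached as far as the arm can. A call with a number of a shift or a turn outside -1 to 1 is refused whole. A call with a gripper value outside its range is refused whole. The fingers move at their own pace and stop on an object; "squeeze" is the grip in N (left out, the last holds). Time passes only in rows, so rows that do not move let the fingers close. It gives the time, the measured TCP pose, the force, the opening and the grip force at its end, in the units of the state.
- bot.get_state(): the state, without advancing time (a new reading comes with each control period).
- bot.camera(name): name is "scene" or "top" or "wrist"; returns the picture (480x640x3 uint8, red, green, blue); there is no depth.
- bot.calibration(name): a dict with "fx", "fy", "cx", "cy" (pixels), "T" (4x4, takes a point from camera to world coordinates). Camera axes: x right, y up, looking along -z (the intrinsics and any distortion apply to the point x, -y, -z); pixel columns grow to the right and rows downward; lengths in m; the calibration is good to about 2 mm. A picture is of the moment at which its call begins: read the wrist's pose just before it. calibration takes no time and is no camera call; for the wrist camera it gives the pose at the moment of the call.
- bot.job_done(): hands the job in; it is judged then, once.
Trained networks look in the newest picture that a camera, given by its name, has taken for a name from the list of things; names that differ only in an ending like _2 or _b are one class to them, and where a whole thing is asked for, a point or a joint stands for the part that bears it (a point fixed in the world has none). Each returns a list of dicts, best first, with "p" (0 to 1); they miss things now and then, are a little off and sometimes report something else, mostly with a low value. They report only what shows in the picture. A call takes as long as a camera call.
- bot.look_for(thing, camera): "extent" ([centre column, centre row, width, height] in pixels, round what is visible of it).
- bot.masks_of(thing, camera): "region" (480x640 bool, what is visible of it) and "extent" ([centre column, centre row, width, height] in pixels, round what is visible of it).
- bot.landmark_of(thing, camera): "pixel" ([column, row] in pixels: a listed point, or the origin of a listed thing).
The state is a dict: "time_s": time; "qpos": joint angles; "qd": joint speeds; "tau": joint torques, N m; "tcp_pos": TCP position; "eef_rot": TCP orientation; "ft_force": force on the tool from outside, world axes, zero at the start; "ft_torque": the same for the moment, N m; "gripper_width": opening from 0.0 (shut) to 1.0 (fully open); "grip_force": force on a finger pad.
Only numpy, scipy, OpenCV 4.12 (cv2) and the standard library are available. Lean on these libraries where they do the work, as an engineer would, in place of code of your own. Each camera call takes 0.05 s, during which the arm holds its last target. There are 200 camera calls.

## Working session

There is one attempt and no reset: what is moved stays moved. The work goes in short steps, Python scripts to look and compute and a tool call to move; the robot and the scene stay as the last step left them, time stands still between calls to the robot, and variables do not carry over. Pictures are saved under pics/ and viewed, at most 10 in all, crops included, and the job is handed in when it is done.

Besides the shell and the picture viewer there is one more tool, called after "Emit:" as name(argument=value, ...) on one line, values as JSON. play_rows: Moves the arm, as the interface text tells. Shifts and turns lie within -1 to 1; 1 stands for 0.04 m of shift or 0.5 rad of turn. Its arguments: {"type":"object","properties":{"steps":{"type":"array"},"squeeze":{"type":"number"}},"required":["steps"]}

```bash
mkdir -p pics; cat > h.py <<'E'
import numpy as np, cv2
from bench import bot
def ray(cam,px):
    c=bot.calibration(cam);T=np.array(c["T"])
    d=np.array([(px[0]-c["cx"])/c["fx"],-(px[1]-c["cy"])/c["fy"],-1.])
    return T[:3,3],T[:3,:3]@d
def at_z(cam,px,z):
    o,d=ray(cam,px);return o+d*(z-o[2])/d[2]
def proj(cam,p):
    c=bot.calibration(cam);T=np.array(c["T"]);q=T[:3,:3].T@(np.array(p)-T[:3,3])
    return [c["cx"]+c["fx"]*q[0]/-q[2],c["cy"]-c["fy"]*q[1]/-q[2]]
E
python3 - <<'E'
from h import *
for cam in("top","scene"):
    im=bot.camera(cam);cv2.imwrite(f"pics/{cam}0.png",im[:,:,::-1])
    print(cam,bot.calibration(cam)["T"][:3] if 0 else np.round(np.array(bot.calibration(cam)["T"])[:3,3],3))
    for n,z in(("nut_top",.101),("bar_toe",.079),("seat",.046),("shaker",0),("rack",.046),("bottle",0),("dropper",0),("strip_case",0)):
        for r in bot.landmark_of(n,cam)[:1]: print(n,np.round(r["p"],2),np.round(r["pixel"],1),np.round(at_z(cam,r["pixel"],z),4))
s=bot.get_state();print(s["time_s"],s["tcp_pos"],np.round(s["eef_rot"],3),s["gripper_width"],bot.calibration("top").keys())
E
```

```text
top [0.308 0.118 1.211]
nut_top 0.79 [329.4 208.1] [0.524  0.0822 0.101 ]
bar_toe 0.71 [307.  216.5] [0.5114 0.1266 0.079 ]
shaker 0.85 [297.4 224.9] [0.5075 0.1479 0.    ]
bottle 0.61 [230.2 240.8] [0.4741 0.2915 0.    ]
dropper 0.73 [206.3 246.4] [0.4624 0.3424 0.    ]
strip_case 0.98 [421.4 255. ] [ 0.4409 -0.1155  0.    ]
scene [-0.133  0.556  0.46 ]
nut_top 0.5 [341.5 221.2] [0.5305 0.0753 0.101 ]
bar_toe 0.69 [322.3 238.6] [0.5254 0.126  0.079 ]
seat 0.55 [306.3 267.9] [0.4957 0.1835 0.046 ]
shaker 0.7 [316.3 282.2] [0.5053 0.1566 0.    ]
rack 0.65 [305. 263.] [0.5134 0.1753 0.046 ]
bottle 0.7 [262.9 310.2] [0.4824 0.286  0.    ]
dropper 0.57 [240.  328.4] [0.4577 0.3418 0.    ]
strip_case 0.89 [435.2 254.5] [ 0.4466 -0.1152 -0.    ]
0.9 [0.1751947  0.62595578 0.23959424] [[-0.963  0.27   0.   ]
 [ 0.27   0.963  0.   ]
 [-0.     0.    -1.   ]] 0.9977607980960514 dict_keys(['fx', 'fy', 'cx', 'cy', 'T'])
```

View pics/top0.png

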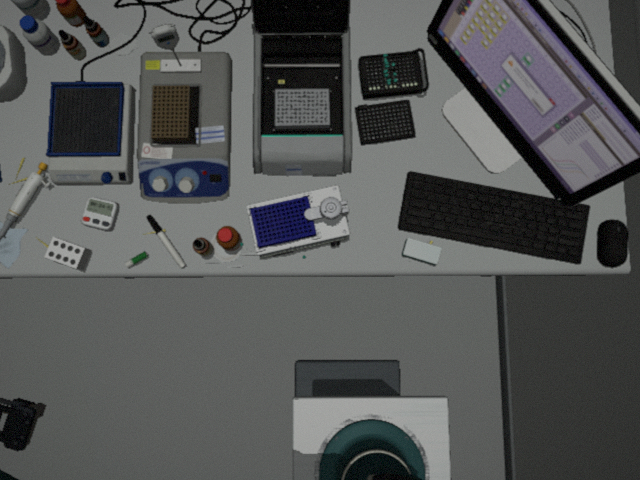

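View pics/scene0.png

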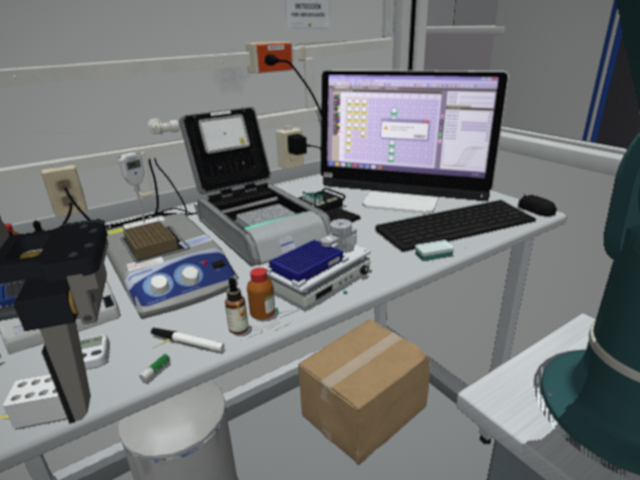

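The top view shows the shaker with yaw of about 16°, the nut at pixel (330, 208) and the rack on its left. I'll square the tool to world axes, shut the fingers and go near the robot side of the nut.

Emit:
play_rows(steps=[{"az":-0.183,"gripper":0},{"az":-0.183,"gripper":0},{"az":-0.182,"gripper":0},{"dx":-0.4,"dy":-0.82,"gripper":0},{"dx":-0.4,"dy":-0.82,"gripper":0},{"dx":-0.4,"dy":-0.82,"gripper":0},{"dx":-0.4,"dy":-0.82,"gripper":0},{"dx":-0.4,"dy":-0.82,"gripper":0}], squeeze=10)

```text
invalid input at $.steps[0]: expected keys ax, ay, az, dx, dy, dz, gripper
```

Emit:
play_rows(steps=[{"dx":-0.4,"dy":-0.82,"gripper":0},{"dx":-0.4,"dy":-0.82,"gripper":0},{"dx":-0.4,"dy":-0.82,"gripper":0},{"dx":-0.4,"dy":-0.82,"gripper":0},{"dx":-0.4,"dy":-0.82,"gripper":0},{"dx":-0.4,"dy":-0.82,"gripper":0},{"dx":-0.4,"dy":-0.82,"gripper":0},{"gripper":0}])

```text
invalid input at $.steps[0]: expected keys ax, ay, az, dx, dy, dz, gripper
```

Emit:
play_rows(steps=[{"ax":0,"ay":0,"az":-0.183,"dx":0,"dy":0,"dz":0,"gripper":0},{"ax":0,"ay":0,"az":-0.183,"dx":0,"dy":0,"dz":0,"gripper":0},{"ax":0,"ay":0,"az":-0.182,"dx":0,"dy":0,"dz":0,"gripper":0},{"ax":0,"ay":0,"az":0,"dx":-0.4,"dy":-0.82,"dz":0,"gripper":0},{"ax":0,"ay":0,"az":0,"dx":-0.4,"dy":-0.82,"dz":0,"gripper":0},{"ax":0,"ay":0,"az":0,"dx":-0.4,"dy":-0.82,"dz":0,"gripper":0},{"ax":0,"ay":0,"az":0,"dx":-0.4,"dy":-0.82,"dz":0,"gripper":0},{"ax":0,"ay":0,"az":0,"dx":-0.4,"dy":-0.82,"dz":0,"gripper":0}], squeeze=10)

```text
time_s: 1.57
tcp_pos: [0.2559, 0.4604, 0.2396]
eef_rot: [[-1.0, -0.001, 0.0], [-0.001, 1.0, 0.0], [-0.0, 0.0, -1.0]]
ft_force: [1.1, 0.3, -1.1]
gripper_width: 0.442
grip_force: 0.0
```

Emit:
play_rows(steps=[{"ax":0,"ay":0,"az":0,"dx":-0.4,"dy":-0.82,"dz":0,"gripper":0},{"ax":0,"ay":0,"az":0,"dx":-0.4,"dy":-0.82,"dz":0,"gripper":0},{"ax":0,"ay":0,"az":0,"dx":-0.4,"dy":-0.82,"dz":0,"gripper":0},{"ax":0,"ay":0,"az":0,"dx":-0.4,"dy":-0.82,"dz":0,"gripper":0},{"ax":0,"ay":0,"az":0,"dx":-0.4,"dy":-0.82,"dz":0,"gripper":0},{"ax":0,"ay":0,"az":0,"dx":-0.4,"dy":-0.82,"dz":0,"gripper":0},{"ax":0,"ay":0,"az":0,"dx":-0.4,"dy":-0.82,"dz":0,"gripper":0},{"ax":0,"ay":0,"az":0,"dx":0,"dy":0,"dz":0,"gripper":0}])

```text
time_s: 2.23
tcp_pos: [0.3704, 0.2266, 0.24]
eef_rot: [[-1.0, 0.008, 0.001], [0.008, 1.0, -0.001], [-0.001, -0.001, -1.0]]
ft_force: [0.1, -0.1, 0.2]
gripper_width: 0.006
grip_force: 0.0
```

Emit:
play_rows(steps=[{"ax":0,"ay":0,"az":0,"dx":-0.4,"dy":-0.8,"dz":0,"gripper":0},{"ax":0,"ay":0,"az":0,"dx":-0.4,"dy":-0.8,"dz":0,"gripper":0},{"ax":0,"ay":0,"az":0,"dx":-0.4,"dy":-0.8,"dz":0,"gripper":0},{"ax":0,"ay":0,"az":0.03,"dx":-0.3,"dy":-0.6,"dz":0,"gripper":0},{"ax":0,"ay":0,"az":0,"dx":0,"dy":0,"dz":0,"gripper":0},{"ax":0,"ay":0,"az":0,"dx":0,"dy":0,"dz":0,"gripper":0}])

```text
time_s: 2.73
tcp_pos: [0.4282, 0.112, 0.2398]
eef_rot: [[-1.0, 0.017, 0.0], [0.017, 1.0, 0.0], [-0.0, 0.0, -1.0]]
ft_force: [-0.3, 0.4, 0.0]
gripper_width: 0.009
grip_force: 0.0
```

```bash
python3 - <<'E'
from h import *
s=bot.get_state()
cam="wrist";im=bot.camera(cam);cv2.imwrite(f"pics/w0.png",im[:,:,::-1])
for n,z in(("nut_top",.101),("bar_toe",.079),("seat",.046)):
    for r in bot.landmark_of(n,cam)[:1]: print(n,np.round(r["p"],2),np.round(r["pixel"],1),np.round(at_z(cam,r["pixel"],z),4))
print(s["time_s"],s["tcp_pos"],np.round(s["eef_rot"],3),s["ft_force"])
E
```

```text
bar_toe 0.64 [336.4 327.2] [0.5158 0.1275 0.079 ]
2.7333 [0.42817461 0.11198955 0.23976408] [[-1.     0.017  0.   ]
 [ 0.017  1.     0.   ]
 [-0.     0.    -1.   ]] [-0.26454305  0.39326794  0.03648962]
```

View pics/w0.png

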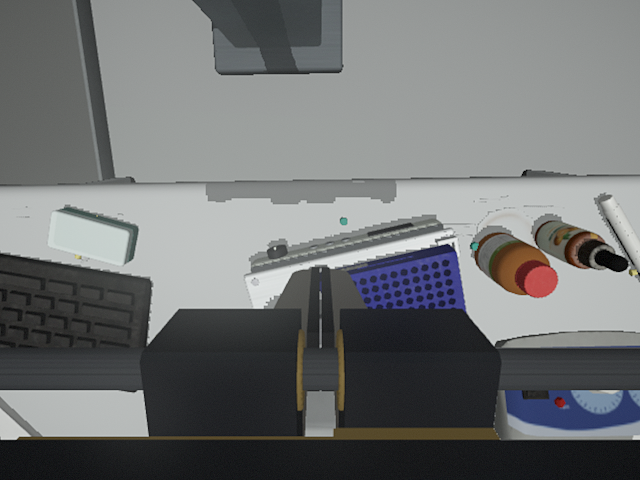

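The wrist view shows the closed fingers hiding the nut (the camera is on the robot's side, image up is towards the robot). Moving ahead lets it see the nut.

Emit:
play_rows(steps=[{"ax":0,"ay":0,"az":-0.034,"dx":-0.9,"dy":-0.2,"dz":0,"gripper":0},{"ax":0,"ay":0,"az":0,"dx":-0.9,"dy":-0.2,"dz":0,"gripper":0},{"ax":0,"ay":0,"az":0,"dx":-0.9,"dy":-0.2,"dz":0,"gripper":0},{"ax":0,"ay":0,"az":0,"dx":-0.6,"dy":-0.1,"dz":0,"gripper":0},{"ax":0,"ay":0,"az":0,"dx":0,"dy":0,"dz":0,"gripper":0},{"ax":0,"ay":0,"az":0,"dx":0,"dy":0,"dz":0,"gripper":0}])

```text
time_s: 3.43
tcp_pos: [0.5597, 0.0853, 0.2388]
eef_rot: [[-1.0, -0.004, -0.001], [-0.004, 1.0, -0.001], [0.001, -0.001, -1.0]]
ft_force: [-0.4, -0.2, 0.1]
gripper_width: 0.006
grip_force: 0.0
```

```bash
python3 - <<'E'
from h import *
s=bot.get_state()
cam="wrist";im=bot.camera(cam);cv2.imwrite(f"pics/w1.png",im[:,:,::-1])
for n,z in(("nut_top",.101),("bar_toe",.079),("seat",.046)):
    for r in bot.landmark_of(n,cam)[:1]: print(n,np.round(r["p"],2),np.round(r["pixel"],1),np.round(at_z(cam,r["pixel"],z),4))
print(s["time_s"],s["tcp_pos"],np.round(s["eef_rot"],3),s["ft_force"])
E
```

```text
nut_top 0.98 [311.8 190.8] [0.5271 0.0799 0.101 ]
bar_toe 0.87 [369.8 178.7] [0.5202 0.1246 0.079 ]
3.4333 [0.55972632 0.08527053 0.23876893] [[-1.    -0.004 -0.001]
 [-0.004  1.    -0.001]
 [ 0.001 -0.001 -1.   ]] [-0.35758044 -0.24281909  0.14571472]
```

View pics/w1.png

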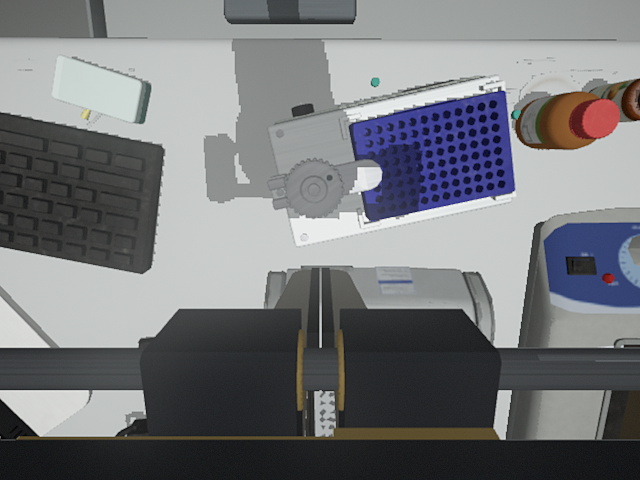

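The wrist view shows the nut centred at about (314, 190), with its dimple at (330, 180). That puts the nut about 0.27 rad past tight. Next I go to the robot side of the nut with the tip at knurl height.

Emit:
play_rows(steps=[{"ax":0,"ay":0,"az":0.008,"dx":0.8,"dy":0,"dz":0,"gripper":0},{"ax":0,"ay":0,"az":0,"dx":0.8,"dy":0,"dz":0,"gripper":0},{"ax":0,"ay":0,"az":0,"dx":0.7,"dy":0.15,"dz":0.4,"gripper":0},{"ax":0,"ay":0,"az":0,"dx":0,"dy":0.1,"dz":0.9,"gripper":0},{"ax":0,"ay":0,"az":0,"dx":0,"dy":0,"dz":0.9,"gripper":0},{"ax":0,"ay":0,"az":0,"dx":0,"dy":0,"dz":0.9,"gripper":0},{"ax":0,"ay":0,"az":0,"dx":0,"dy":0,"dz":0,"gripper":0}])

```text
time_s: 4.22
tcp_pos: [0.4626, 0.0941, 0.1109]
eef_rot: [[-1.0, -0.001, -0.01], [-0.001, 1.0, -0.003], [0.01, -0.003, -1.0]]
ft_force: [-0.4, -0.3, 0.3]
gripper_width: 0.007
grip_force: 0.0
```

```bash
python3 - <<'E'
from h import *
s=bot.get_state();print(s["tcp_pos"],np.round(s["ft_force"],2),np.round(s["eef_rot"],3).tolist())
cv2.imwrite("pics/w2.png",bot.camera("wrist")[:,:,::-1])
E
```

```text
[0.46263579 0.09406507 0.11088242] [-0.4  -0.29  0.31] [[-1.0, -0.001, -0.01], [-0.001, 1.0, -0.003], [0.01, -0.003, -1.0]]
```

View pics/w2.png

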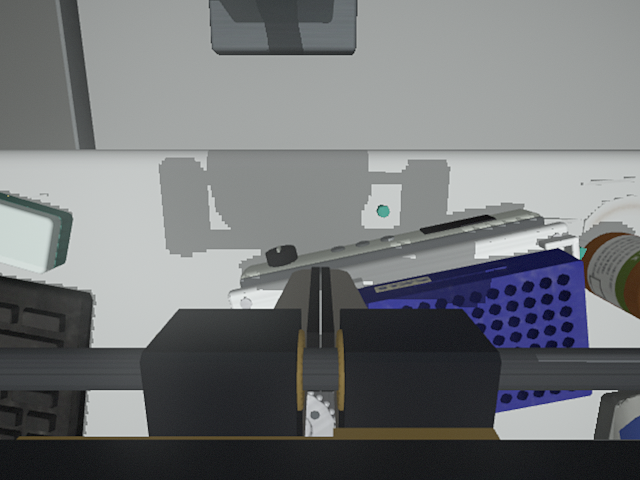

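The nut, with its dimple, shows in the slot between the finger bases at (316, 413). Now I feel for the rim.

Emit:
play_rows(steps=[{"ax":0,"ay":0,"az":0,"dx":-0.35,"dy":-0.35,"dz":-0.04,"gripper":0},{"ax":0,"ay":0,"az":0,"dx":-0.3,"dy":0,"dz":0,"gripper":0},{"ax":0,"ay":0,"az":0,"dx":0,"dy":0,"dz":0,"gripper":0}])

```text
time_s: 4.52
tcp_pos: [0.4951, 0.0798, 0.1195]
eef_rot: [[-1.0, 0.002, 0.002], [0.002, 1.0, 0.0], [-0.002, 0.0, -1.0]]
ft_force: [0.1, 0.2, 0.5]
gripper_width: 0.009
grip_force: 0.0
```

Emit:
play_rows(steps=[{"ax":0,"ay":0,"az":0,"dx":-0.05,"dy":0,"dz":0,"gripper":0},{"ax":0,"ay":0,"az":0,"dx":0,"dy":0,"dz":0,"gripper":0}])

```text
time_s: 4.68
tcp_pos: [0.4956, 0.0808, 0.1186]
eef_rot: [[-1.0, 0.001, 0.001], [0.001, 1.0, 0.001], [-0.001, 0.001, -1.0]]
ft_force: [-1.3, 0.0, 1.9]
gripper_width: 0.006
grip_force: 0.9
```

Emit:
play_rows(steps=[{"ax":0,"ay":0,"az":0,"dx":-0.05,"dy":0,"dz":0,"gripper":0},{"ax":0,"ay":0,"az":0,"dx":0,"dy":0,"dz":0,"gripper":0}])

```text
time_s: 4.85
tcp_pos: [0.4961, 0.081, 0.1178]
eef_rot: [[-1.0, -0.0, -0.003], [-0.0, 1.0, 0.001], [0.003, 0.001, -1.0]]
ft_force: [-6.0, -0.3, 4.5]
gripper_width: 0.006
grip_force: 3.2
```

Emit:
play_rows(steps=[{"ax":0,"ay":0,"az":0,"dx":-0.05,"dy":0,"dz":0,"gripper":0},{"ax":0,"ay":0,"az":0,"dx":0,"dy":0,"dz":0,"gripper":0}])

```text
time_s: 5.02
tcp_pos: [0.4966, 0.081, 0.1174]
eef_rot: [[-1.0, -0.0, -0.006], [-0.0, 1.0, 0.0], [0.006, 0.0, -1.0]]
ft_force: [-8.6, -0.3, 9.3]
gripper_width: 0.007
grip_force: 5.5
```

Emit:
play_rows(steps=[{"ax":0,"ay":0,"az":0,"dx":0,"dy":-0.1,"dz":0,"gripper":0},{"ax":0,"ay":0,"az":0,"dx":0,"dy":-0.1,"dz":0,"gripper":0},{"ax":0,"ay":0,"az":0,"dx":0,"dy":-0.1,"dz":0,"gripper":0},{"ax":0,"ay":0,"az":0,"dx":-0.05,"dy":-0.1,"dz":0,"gripper":0},{"ax":0,"ay":0,"az":0,"dx":0,"dy":0,"dz":0,"gripper":0}])

```text
time_s: 5.43
tcp_pos: [0.4982, 0.0642, 0.1171]
eef_rot: [[-1.0, 0.0, -0.007], [0.0, 1.0, -0.0], [0.007, -0.0, -1.0]]
ft_force: [-8.9, -0.6, 5.8]
gripper_width: 0.007
grip_force: 4.9
```

```bash
python3 - <<'E'
from h import *
im=bot.camera("wrist")[:,:,::-1]; a=cv2.imread("pics/w2.png")
c=[cv2.resize(i[380:440,270:370],None,fx=4,fy=4,interpolation=2) for i in(a,im)]
cv2.imwrite("pics/w3.png",np.hstack(c))
E
```

```text
(no output)
```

View pics/w3.png

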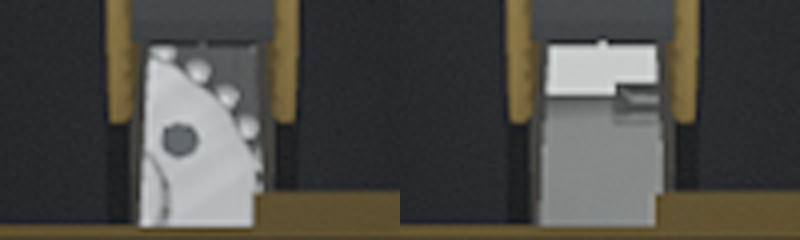

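The stroke works: the rim rolls past under about 9 N. Now a full stroke cycle: retreat, return, press, roll.

Emit:
play_rows(steps=[{"ax":0,"ay":0,"az":0,"dx":0.4,"dy":0,"dz":0,"gripper":0},{"ax":0,"ay":0,"az":0,"dx":0,"dy":0.84,"dz":0,"gripper":0},{"ax":0,"ay":0,"az":0,"dx":0,"dy":0,"dz":0,"gripper":0},{"ax":0,"ay":0,"az":0,"dx":-0.4,"dy":0,"dz":0,"gripper":0},{"ax":0,"ay":0,"az":0,"dx":0,"dy":0,"dz":0,"gripper":0}])

```text
time_s: 5.9
tcp_pos: [0.5007, 0.101, 0.1172]
eef_rot: [[-1.0, -0.002, -0.003], [-0.002, 1.0, 0.003], [0.003, 0.003, -1.0]]
ft_force: [-4.5, 4.4, 1.6]
gripper_width: 0.007
grip_force: 12.5
```

Emit:
play_rows(steps=[{"ax":0,"ay":0,"az":0,"dx":0.04,"dy":-0.14,"dz":0,"gripper":0},{"ax":0,"ay":0,"az":0,"dx":0.02,"dy":-0.14,"dz":0,"gripper":0},{"ax":0,"ay":0,"az":0,"dx":0,"dy":-0.14,"dz":0,"gripper":0}])

```text
time_s: 6.15
tcp_pos: [0.4962, 0.0833, 0.117]
eef_rot: [[-1.0, -0.002, -0.006], [-0.002, 1.0, 0.002], [0.006, 0.002, -1.0]]
ft_force: [-8.9, 3.7, 5.2]
gripper_width: 0.005
grip_force: 4.4
```

Emit:
play_rows(steps=[{"ax":0,"ay":0,"az":0,"dx":0,"dy":-0.14,"dz":0,"gripper":0},{"ax":0,"ay":0,"az":0,"dx":-0.02,"dy":-0.14,"dz":0,"gripper":0},{"ax":0,"ay":0,"az":0,"dx":-0.04,"dy":-0.14,"dz":0,"gripper":0}])

```text
time_s: 6.4
tcp_pos: [0.4978, 0.0654, 0.1168]
eef_rot: [[-1.0, -0.001, -0.008], [-0.001, 1.0, 0.001], [0.008, 0.001, -1.0]]
ft_force: [-11.0, -0.3, 5.7]
gripper_width: 0.005
grip_force: 5.5
```

Emit:
play_rows(steps=[{"ax":0,"ay":0,"az":0,"dx":0.4,"dy":0,"dz":0,"gripper":0},{"ax":0,"ay":0,"az":0,"dx":0,"dy":0.84,"dz":0,"gripper":0},{"ax":0,"ay":0,"az":0,"dx":0,"dy":0,"dz":0,"gripper":0},{"ax":0,"ay":0,"az":0,"dx":-0.4,"dy":0,"dz":0,"gripper":0},{"ax":0,"ay":0,"az":0,"dx":0,"dy":0,"dz":0,"gripper":0},{"ax":0,"ay":0,"az":0,"dx":0.04,"dy":-0.14,"dz":0,"gripper":0},{"ax":0,"ay":0,"az":0,"dx":0.02,"dy":-0.14,"dz":0,"gripper":0},{"ax":0,"ay":0,"az":0,"dx":0,"dy":-0.14,"dz":0,"gripper":0}])

```text
time_s: 7.07
tcp_pos: [0.4964, 0.083, 0.1169]
eef_rot: [[-1.0, -0.002, -0.006], [-0.002, 1.0, 0.002], [0.006, 0.002, -1.0]]
ft_force: [-9.2, 3.4, 3.9]
gripper_width: 0.005
grip_force: 4.9
```

Emit:
play_rows(steps=[{"ax":0,"ay":0,"az":0,"dx":0,"dy":-0.14,"dz":0,"gripper":0},{"ax":0,"ay":0,"az":0,"dx":-0.02,"dy":-0.14,"dz":0,"gripper":0},{"ax":0,"ay":0,"az":0,"dx":-0.04,"dy":-0.14,"dz":0,"gripper":0}])

```text
time_s: 7.32
tcp_pos: [0.4978, 0.0653, 0.1167]
eef_rot: [[-1.0, -0.002, -0.008], [-0.002, 1.0, 0.001], [0.008, 0.001, -1.0]]
ft_force: [-11.4, 1.4, 6.5]
gripper_width: 0.005
grip_force: 5.4
```

Emit:
play_rows(steps=[{"ax":0,"ay":0,"az":0,"dx":0.4,"dy":0,"dz":0,"gripper":0},{"ax":0,"ay":0,"az":0,"dx":0,"dy":0.84,"dz":0,"gripper":0},{"ax":0,"ay":0,"az":0,"dx":0,"dy":0,"dz":0,"gripper":0},{"ax":0,"ay":0,"az":0,"dx":-0.4,"dy":0,"dz":0,"gripper":0},{"ax":0,"ay":0,"az":0,"dx":0,"dy":0,"dz":0,"gripper":0},{"ax":0,"ay":0,"az":0,"dx":0.04,"dy":-0.14,"dz":0,"gripper":0},{"ax":0,"ay":0,"az":0,"dx":0.02,"dy":-0.14,"dz":0,"gripper":0},{"ax":0,"ay":0,"az":0,"dx":0,"dy":-0.14,"dz":0,"gripper":0}])

```text
time_s: 7.98
tcp_pos: [0.4962, 0.0831, 0.1169]
eef_rot: [[-1.0, -0.002, -0.007], [-0.002, 1.0, 0.002], [0.007, 0.002, -1.0]]
ft_force: [-9.6, 2.6, 4.8]
gripper_width: 0.004
grip_force: 4.6
```

Emit:
play_rows(steps=[{"ax":0,"ay":0,"az":0,"dx":0,"dy":-0.14,"dz":0,"gripper":0},{"ax":0,"ay":0,"az":0,"dx":-0.02,"dy":-0.14,"dz":0,"gripper":0},{"ax":0,"ay":0,"az":0,"dx":-0.04,"dy":-0.14,"dz":0,"gripper":0}])

```text
time_s: 8.23
tcp_pos: [0.4977, 0.0652, 0.1166]
eef_rot: [[-1.0, -0.002, -0.009], [-0.002, 1.0, 0.001], [0.009, 0.001, -1.0]]
ft_force: [-11.3, 1.6, 5.9]
gripper_width: 0.001
grip_force: 5.8
```

Emit:
play_rows(steps=[{"ax":0,"ay":0,"az":0,"dx":0.5,"dy":0,"dz":0,"gripper":0},{"ax":0,"ay":0,"az":0,"dx":0,"dy":0,"dz":-0.9,"gripper":0},{"ax":0,"ay":0,"az":0,"dx":0,"dy":0.2,"dz":-0.9,"gripper":0},{"ax":0,"ay":0,"az":0,"dx":-0.5,"dy":0.2,"dz":-0.8,"gripper":0},{"ax":0,"ay":0,"az":0,"dx":-0.8,"dy":0,"dz":-0.4,"gripper":0},{"ax":0,"ay":0,"az":0,"dx":-0.7,"dy":0,"dz":0,"gripper":0},{"ax":0,"ay":0,"az":0,"dx":0,"dy":0,"dz":0,"gripper":0}])

```text
time_s: 8.82
tcp_pos: [0.5675, 0.081, 0.2395]
eef_rot: [[-1.0, -0.0, 0.009], [-0.0, 1.0, 0.001], [-0.009, 0.001, -1.0]]
ft_force: [-0.0, -0.3, 0.0]
gripper_width: 0.009
grip_force: 0.0
```

```bash
cat >> h.py <<'E'
def dimple(fn):
    im=bot.camera("wrist")[:,:,::-1]
    bt=bot.landmark_of("bar_toe","wrist")[:1]
    for r in bot.landmark_of("nut_top","wrist")[:1]:
        c=r["pixel"];print("nut",r["p"],c,at_z("wrist",c,.104))
        x,y=int(c[0]),int(c[1]);cv2.imwrite(fn,cv2.resize(im[y-50:y+50,x-50:x+100],None,fx=5,fy=5,interpolation=2))
    for r in bt: print("toe",r["p"],r["pixel"],at_z("wrist",r["pixel"],.083))
E
python3 - <<'E'
from h import *
dimple("pics/d1.png")
E
```

```text
nut 0.57 [316.4, 177.0] [0.51967435 0.07823987 0.104     ]
toe 0.68 [374.2, 162.2] [0.51044441 0.12166158 0.083     ]
```

View pics/d1.png

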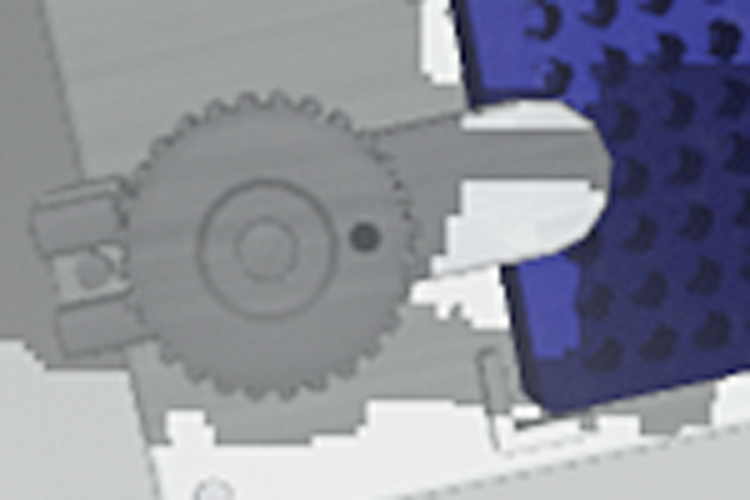

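The dimple is at (365, 237) in the crop and the nut centre at (267, 248). That is about 8° short of one full turn (joint about 6.14), so each stroke gives about 1.7 rad. I'll make four full strokes and a short one.

Emit:
play_rows(steps=[{"ax":0,"ay":0,"az":0,"dx":0.8,"dy":0,"dz":0,"gripper":0},{"ax":0,"ay":0,"az":0,"dx":0.8,"dy":0.2,"dz":0,"gripper":0},{"ax":0,"ay":0,"az":0,"dx":0.3,"dy":0.24,"dz":0.3,"gripper":0},{"ax":0,"ay":0,"az":0,"dx":0,"dy":0,"dz":0.9,"gripper":0},{"ax":0,"ay":0,"az":0,"dx":0,"dy":0,"dz":0.9,"gripper":0},{"ax":0,"ay":0,"az":0,"dx":0,"dy":0,"dz":0.9,"gripper":0},{"ax":0,"ay":0,"az":0,"dx":0,"dy":0,"dz":0,"gripper":0},{"ax":0,"ay":0,"az":0,"dx":0,"dy":0,"dz":0,"gripper":0}])

```text
time_s: 9.63
tcp_pos: [0.4838, 0.0976, 0.1163]
eef_rot: [[-1.0, 0.001, -0.004], [0.001, 1.0, -0.001], [0.004, -0.001, -1.0]]
ft_force: [-0.4, -0.5, 0.5]
gripper_width: 0.0
grip_force: 0.0
```

Emit:
play_rows(steps=[{"ax":0,"ay":0,"az":0,"dx":-0.4,"dy":0,"dz":0,"gripper":0},{"ax":0,"ay":0,"az":0,"dx":0,"dy":0,"dz":0,"gripper":0},{"ax":0,"ay":0,"az":0,"dx":0.04,"dy":-0.14,"dz":0,"gripper":0},{"ax":0,"ay":0,"az":0,"dx":0.02,"dy":-0.14,"dz":0,"gripper":0},{"ax":0,"ay":0,"az":0,"dx":0,"dy":-0.14,"dz":0,"gripper":0},{"ax":0,"ay":0,"az":0,"dx":0,"dy":-0.14,"dz":0,"gripper":0},{"ax":0,"ay":0,"az":0,"dx":-0.02,"dy":-0.14,"dz":0,"gripper":0},{"ax":0,"ay":0,"az":0,"dx":-0.04,"dy":-0.14,"dz":0,"gripper":0}])

```text
time_s: 10.3
tcp_pos: [0.498, 0.0648, 0.1186]
eef_rot: [[-1.0, -0.0, -0.007], [-0.0, 1.0, 0.001], [0.007, 0.001, -1.0]]
ft_force: [-9.0, -0.4, 3.9]
gripper_width: 0.007
grip_force: 4.6
```

Emit:
play_rows(steps=[{"ax":0,"ay":0,"az":0,"dx":0.4,"dy":0,"dz":0,"gripper":0},{"ax":0,"ay":0,"az":0,"dx":0,"dy":0.84,"dz":0,"gripper":0},{"ax":0,"ay":0,"az":0,"dx":0,"dy":0,"dz":0,"gripper":0},{"ax":0,"ay":0,"az":0,"dx":-0.4,"dy":0,"dz":0,"gripper":0},{"ax":0,"ay":0,"az":0,"dx":0,"dy":0,"dz":0,"gripper":0},{"ax":0,"ay":0,"az":0,"dx":0.04,"dy":-0.14,"dz":0,"gripper":0},{"ax":0,"ay":0,"az":0,"dx":0.02,"dy":-0.14,"dz":0,"gripper":0},{"ax":0,"ay":0,"az":0,"dx":0,"dy":-0.14,"dz":0,"gripper":0}])

```text
time_s: 10.97
tcp_pos: [0.4963, 0.0831, 0.119]
eef_rot: [[-1.0, -0.002, -0.006], [-0.002, 1.0, 0.003], [0.006, 0.003, -1.0]]
ft_force: [-11.4, 3.1, 6.8]
gripper_width: 0.004
grip_force: 5.5
```

Emit:
play_rows(steps=[{"ax":0,"ay":0,"az":0,"dx":0,"dy":-0.14,"dz":0,"gripper":0},{"ax":0,"ay":0,"az":0,"dx":-0.02,"dy":-0.14,"dz":0,"gripper":0},{"ax":0,"ay":0,"az":0,"dx":-0.04,"dy":-0.14,"dz":0,"gripper":0}])

```text
time_s: 11.22
tcp_pos: [0.4979, 0.065, 0.1187]
eef_rot: [[-1.0, -0.001, -0.008], [-0.001, 1.0, 0.001], [0.008, 0.001, -1.0]]
ft_force: [-11.9, 1.0, 7.4]
gripper_width: 0.004
grip_force: 6.2
```

Emit:
play_rows(steps=[{"ax":0,"ay":0,"az":0,"dx":0.4,"dy":0,"dz":0,"gripper":0},{"ax":0,"ay":0,"az":0,"dx":0,"dy":0.84,"dz":0,"gripper":0},{"ax":0,"ay":0,"az":0,"dx":0,"dy":0,"dz":0,"gripper":0},{"ax":0,"ay":0,"az":0,"dx":-0.4,"dy":0,"dz":0,"gripper":0},{"ax":0,"ay":0,"az":0,"dx":0,"dy":0,"dz":0,"gripper":0},{"ax":0,"ay":0,"az":0,"dx":0.04,"dy":-0.14,"dz":0,"gripper":0},{"ax":0,"ay":0,"az":0,"dx":0.02,"dy":-0.14,"dz":0,"gripper":0},{"ax":0,"ay":0,"az":0,"dx":0,"dy":-0.14,"dz":0,"gripper":0}])

```text
time_s: 11.88
tcp_pos: [0.4963, 0.0831, 0.1187]
eef_rot: [[-1.0, -0.002, -0.006], [-0.002, 1.0, 0.002], [0.006, 0.003, -1.0]]
ft_force: [-11.4, 3.0, 6.1]
gripper_width: 0.001
grip_force: 5.3
```

Emit:
play_rows(steps=[{"ax":0,"ay":0,"az":0,"dx":0,"dy":-0.14,"dz":0,"gripper":0},{"ax":0,"ay":0,"az":0,"dx":-0.02,"dy":-0.14,"dz":0,"gripper":0},{"ax":0,"ay":0,"az":0,"dx":-0.04,"dy":-0.14,"dz":0,"gripper":0}])

```text
time_s: 12.13
tcp_pos: [0.4978, 0.065, 0.1184]
eef_rot: [[-1.0, -0.001, -0.008], [-0.001, 1.0, 0.001], [0.008, 0.001, -1.0]]
ft_force: [-12.2, 0.2, 6.4]
gripper_width: 0.003
grip_force: 6.1
```

Emit:
play_rows(steps=[{"ax":0,"ay":0,"az":0,"dx":0.4,"dy":0,"dz":0,"gripper":0},{"ax":0,"ay":0,"az":0,"dx":0,"dy":0.84,"dz":0,"gripper":0},{"ax":0,"ay":0,"az":0,"dx":0,"dy":0,"dz":0,"gripper":0},{"ax":0,"ay":0,"az":0,"dx":-0.4,"dy":0,"dz":0,"gripper":0},{"ax":0,"ay":0,"az":0,"dx":0,"dy":0,"dz":0,"gripper":0},{"ax":0,"ay":0,"az":0,"dx":0.04,"dy":-0.14,"dz":0,"gripper":0},{"ax":0,"ay":0,"az":0,"dx":0.02,"dy":-0.14,"dz":0,"gripper":0},{"ax":0,"ay":0,"az":0,"dx":0,"dy":-0.14,"dz":0,"gripper":0}])

```text
time_s: 12.8
tcp_pos: [0.4963, 0.0832, 0.1185]
eef_rot: [[-1.0, -0.002, -0.006], [-0.002, 1.0, 0.003], [0.006, 0.003, -1.0]]
ft_force: [-11.2, 3.0, 6.9]
gripper_width: 0.008
grip_force: 5.7
```

Emit:
play_rows(steps=[{"ax":0,"ay":0,"az":0,"dx":0,"dy":-0.14,"dz":0,"gripper":0},{"ax":0,"ay":0,"az":0,"dx":-0.02,"dy":-0.14,"dz":0,"gripper":0},{"ax":0,"ay":0,"az":0,"dx":-0.04,"dy":-0.14,"dz":0,"gripper":0}])

```text
time_s: 13.05
tcp_pos: [0.4978, 0.0651, 0.1182]
eef_rot: [[-1.0, -0.002, -0.008], [-0.002, 1.0, 0.001], [0.008, 0.001, -1.0]]
ft_force: [-14.2, 0.3, 8.9]
gripper_width: 0.006
grip_force: 6.5
```

Emit:
play_rows(steps=[{"ax":0,"ay":0,"az":0,"dx":0.4,"dy":0,"dz":0,"gripper":0},{"ax":0,"ay":0,"az":0,"dx":0,"dy":0.84,"dz":0,"gripper":0},{"ax":0,"ay":0,"az":0,"dx":0,"dy":0,"dz":0,"gripper":0},{"ax":0,"ay":0,"az":0,"dx":-0.4,"dy":0,"dz":0,"gripper":0},{"ax":0,"ay":0,"az":0,"dx":0,"dy":0,"dz":0,"gripper":0},{"ax":0,"ay":0,"az":0,"dx":0.04,"dy":-0.14,"dz":0,"gripper":0},{"ax":0,"ay":0,"az":0,"dx":0.02,"dy":-0.14,"dz":0,"gripper":0},{"ax":0,"ay":0,"az":0,"dx":0,"dy":-0.14,"dz":0,"gripper":0}])

```text
time_s: 13.72
tcp_pos: [0.4962, 0.0831, 0.1183]
eef_rot: [[-1.0, -0.002, -0.007], [-0.002, 1.0, 0.002], [0.007, 0.002, -1.0]]
ft_force: [-9.9, 2.8, 6.8]
gripper_width: 0.003
grip_force: 5.4
```

Emit:
play_rows(steps=[{"ax":0,"ay":0,"az":0,"dx":0.5,"dy":0,"dz":0,"gripper":0},{"ax":0,"ay":0,"az":0,"dx":0,"dy":0,"dz":-0.9,"gripper":0},{"ax":0,"ay":0,"az":0,"dx":0,"dy":0,"dz":-0.9,"gripper":0},{"ax":0,"ay":0,"az":0,"dx":-0.5,"dy":0,"dz":-0.8,"gripper":0},{"ax":0,"ay":0,"az":0,"dx":-0.8,"dy":0,"dz":-0.4,"gripper":0},{"ax":0,"ay":0,"az":0,"dx":-0.7,"dy":0,"dz":0,"gripper":0},{"ax":0,"ay":0,"az":0,"dx":0,"dy":0,"dz":0,"gripper":0}])

```text
time_s: 14.3
tcp_pos: [0.5653, 0.0814, 0.2411]
eef_rot: [[-1.0, 0.0, 0.01], [0.0, 1.0, 0.001], [-0.01, 0.001, -1.0]]
ft_force: [-0.0, -0.1, -0.2]
gripper_width: 0.005
grip_force: 0.0
```

```bash
python3 - <<'E'
from h import *
dimple("pics/d2.png")
E
```

```text
nut 0.76 [318.5, 180.9] [0.52046768 0.08044917 0.104     ]
toe 0.75 [376.9, 166.6] [0.5117543  0.12470247 0.083     ]
```

View pics/d2.png

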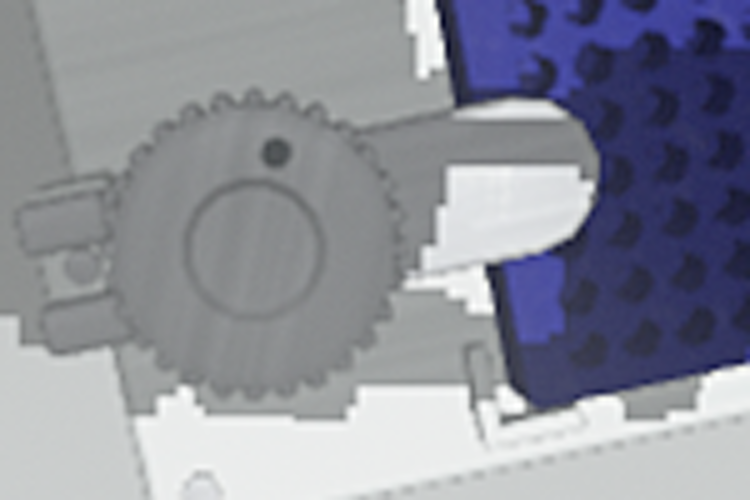

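The dimple is at (276, 152) with the nut centre at (255, 248), which is 78° in the image and about 64° past two turns (joint about 13.7). The nut is done. Next I push the toe anticlockwise, towards the robot, so any drag on the nut is in the loosening sense. Working out the arc.

```bash
python3 - <<'E'
from h import *
s=bot.get_state();p0=s["tcp_pos"];print(np.round(p0,4),np.round(s["eef_rot"],3).tolist())
c=np.array([.527,.080]);last=p0[:2]
for sw,cl in[(0,.010)]+[(x,0) for x in np.arange(0,1.56,.1)]:
    t=np.radians(105.8)+sw;u=np.array([np.cos(t),np.sin(t)]);n=np.array([-u[1],u[0]])
    h=.010*abs(n[0])+.007*abs(n[1]);p=c+.042*u-(.012+h+cl)*n
    d=(p-last)/.04;print(round(sw,2),np.round(p,4),"dx %.2f dy %.2f"%(-d[0],d[1]));last=p
E
```

```text
[0.5591 0.0811 0.2379] [[-1.0, 0.0, 0.0], [0.0, 1.0, 0.0], [-0.0, 0.0, -1.0]]
0 [0.5478 0.1295] dx 0.28 dy 1.21
0.0 [0.5382 0.1268] dx 0.24 dy -0.07
0.1 [0.5338 0.1278] dx 0.11 dy 0.03
0.2 [0.5292 0.1284] dx 0.12 dy 0.01
0.3 [0.5244 0.1284] dx 0.12 dy 0.00
0.4 [0.5196 0.1279] dx 0.12 dy -0.01
0.5 [0.5148 0.1268] dx 0.12 dy -0.03
0.6 [0.51   0.1252] dx 0.12 dy -0.04
0.7 [0.5053 0.1229] dx 0.12 dy -0.06
0.8 [0.5009 0.1201] dx 0.11 dy -0.07
0.9 [0.4968 0.1168] dx 0.10 dy -0.08
1.0 [0.4931 0.1129] dx 0.09 dy -0.10
1.1 [0.4898 0.1086] dx 0.08 dy -0.11
1.2 [0.4871 0.1038] dx 0.07 dy -0.12
1.3 [0.4849 0.0988] dx 0.05 dy -0.12
1.4 [0.4831 0.0955] dx 0.04 dy -0.08
1.5 [0.4816 0.0919] dx 0.04 dy -0.09
```

Emit:
play_rows(steps=[{"ax":0,"ay":0,"az":0,"dx":0.15,"dy":0.6,"dz":0,"gripper":0},{"ax":0,"ay":0,"az":0,"dx":0.13,"dy":0.6,"dz":0,"gripper":0},{"ax":0,"ay":0,"az":0,"dx":0,"dy":0,"dz":0.9,"gripper":0},{"ax":0,"ay":0,"az":0,"dx":0,"dy":0,"dz":0.9,"gripper":0},{"ax":0,"ay":0,"az":0,"dx":0,"dy":0,"dz":0.8,"gripper":0},{"ax":0,"ay":0,"az":0,"dx":0,"dy":0,"dz":0.4,"gripper":0},{"ax":0,"ay":0,"az":0,"dx":0,"dy":0,"dz":0,"gripper":0},{"ax":0,"ay":0,"az":0,"dx":0,"dy":0,"dz":0,"gripper":0}])

```text
time_s: 15.12
tcp_pos: [0.5471, 0.129, 0.1171]
eef_rot: [[-1.0, 0.0, -0.002], [0.0, 1.0, -0.0], [0.002, -0.0, -1.0]]
ft_force: [1.1, -0.9, 0.8]
gripper_width: 0.008
grip_force: 0.0
```

Emit:
play_rows(steps=[{"ax":0,"ay":0,"az":0,"dx":0,"dy":0,"dz":0.33,"gripper":0},{"ax":0,"ay":0,"az":0,"dx":0,"dy":0,"dz":0,"gripper":0},{"ax":0,"ay":0,"az":0,"dx":0,"dy":0,"dz":0,"gripper":0},{"ax":0,"ay":0,"az":0,"dx":0,"dy":0,"dz":0,"gripper":0}])

```text
time_s: 15.45
tcp_pos: [0.5489, 0.1293, 0.1056]
eef_rot: [[-1.0, 0.001, 0.002], [0.001, 1.0, 0.001], [-0.002, 0.001, -1.0]]
ft_force: [-0.1, 0.3, 0.3]
gripper_width: 0.006
grip_force: 0.0
```

Emit:
play_rows(steps=[{"ax":0,"ay":0,"az":0,"dx":0.13,"dy":-0.04,"dz":0.05,"gripper":0},{"ax":0,"ay":0,"az":0,"dx":0.11,"dy":-0.03,"dz":0,"gripper":0},{"ax":0,"ay":0,"az":0,"dx":0.11,"dy":0.03,"dz":0,"gripper":0},{"ax":0,"ay":0,"az":0,"dx":0.12,"dy":0.01,"dz":0,"gripper":0},{"ax":0,"ay":0,"az":0,"dx":0.12,"dy":0,"dz":0,"gripper":0}])

```text
time_s: 15.87
tcp_pos: [0.5243, 0.128, 0.1023]
eef_rot: [[-1.0, 0.001, 0.001], [0.001, 1.0, 0.0], [-0.001, 0.0, -1.0]]
ft_force: [1.9, 0.0, -0.5]
gripper_width: 0.003
grip_force: 0.5
```

Emit:
play_rows(steps=[{"ax":0,"ay":0,"az":0,"dx":0.12,"dy":-0.01,"dz":0,"gripper":0},{"ax":0,"ay":0,"az":0,"dx":0.12,"dy":-0.03,"dz":0,"gripper":0},{"ax":0,"ay":0,"az":0,"dx":0.12,"dy":-0.04,"dz":0,"gripper":0},{"ax":0,"ay":0,"az":0,"dx":0.12,"dy":-0.06,"dz":0,"gripper":0}])

```text
time_s: 16.2
tcp_pos: [0.5048, 0.1224, 0.102]
eef_rot: [[-1.0, 0.001, -0.0], [0.001, 1.0, 0.0], [0.0, 0.0, -1.0]]
ft_force: [0.4, -0.2, 0.1]
gripper_width: 0.005
grip_force: 0.4
```

```bash
python3 - <<'E'
from h import *
a=bot.camera("top")[:,:,::-1];w=bot.camera("wrist")[:,:,::-1]
cv2.imwrite("pics/b1.png",np.hstack([cv2.resize(a[160:260,230:380],(600,400),interpolation=2)]))
E
```

```text
(no output)
```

View pics/b1.png

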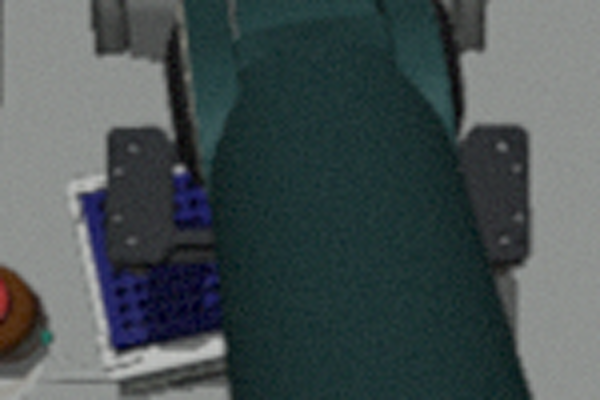

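The arm hides the bar in the top view, but the force is light and steady, so the bar is following. I'll finish the arc, back off and look.

Emit:
play_rows(steps=[{"ax":0,"ay":0,"az":0,"dx":0.11,"dy":-0.07,"dz":0,"gripper":0},{"ax":0,"ay":0,"az":0,"dx":0.1,"dy":-0.08,"dz":0,"gripper":0},{"ax":0,"ay":0,"az":0,"dx":0.09,"dy":-0.1,"dz":0,"gripper":0},{"ax":0,"ay":0,"az":0,"dx":0.08,"dy":-0.11,"dz":0,"gripper":0},{"ax":0,"ay":0,"az":0,"dx":0.07,"dy":-0.12,"dz":0,"gripper":0},{"ax":0,"ay":0,"az":0,"dx":0.05,"dy":-0.12,"dz":0,"gripper":0},{"ax":0,"ay":0,"az":0,"dx":0.04,"dy":-0.08,"dz":0,"gripper":0},{"ax":0,"ay":0,"az":0,"dx":0.04,"dy":-0.09,"dz":0,"gripper":0}])

```text
time_s: 16.97
tcp_pos: [0.4819, 0.0912, 0.102]
eef_rot: [[-1.0, 0.001, -0.0], [0.001, 1.0, 0.0], [0.0, 0.0, -1.0]]
ft_force: [1.5, 0.7, -0.3]
gripper_width: 0.003
grip_force: 0.4
```

Emit:
play_rows(steps=[{"ax":0,"ay":0,"az":0,"dx":0,"dy":0,"dz":0,"gripper":0},{"ax":0,"ay":0,"az":0,"dx":0,"dy":0.4,"dz":0,"gripper":0},{"ax":0,"ay":0,"az":0,"dx":0,"dy":0,"dz":-0.9,"gripper":0},{"ax":0,"ay":0,"az":0,"dx":0,"dy":0,"dz":-0.9,"gripper":0},{"ax":0,"ay":0,"az":0,"dx":-0.5,"dy":-0.2,"dz":-0.8,"gripper":0},{"ax":0,"ay":0,"az":0,"dx":-0.8,"dy":-0.3,"dz":-0.5,"gripper":0},{"ax":0,"ay":0,"az":0,"dx":-0.7,"dy":0,"dz":0,"gripper":0},{"ax":0,"ay":0,"az":0,"dx":0,"dy":0,"dz":0,"gripper":0}])

```text
time_s: 17.63
tcp_pos: [0.5671, 0.0864, 0.2278]
eef_rot: [[-1.0, 0.003, 0.007], [0.003, 1.0, -0.0], [-0.007, -0.0, -1.0]]
ft_force: [-0.3, -0.3, -0.5]
gripper_width: 0.007
grip_force: 0.0
```

```bash
python3 - <<'E'
from h import *
w=bot.camera("wrist")[:,:,::-1];cv2.imwrite("pics/b2.png",cv2.resize(w[20:290,190:550],(800,600),interpolation=2))
for n,z in(("nut_top",.106),("bar_toe",.0845)):
    for r in bot.landmark_of(n,"wrist")[:1]:print(n,r["p"],r["pixel"],at_z("wrist",r["pixel"],z))
E
```

```text
nut_top 0.8 [310.5, 181.2] [0.52182168 0.08096974 0.106     ]
bar_toe 0.95 [289.2, 122.0] [0.48129129 0.06594765 0.0845    ]
```

View pics/b2.png

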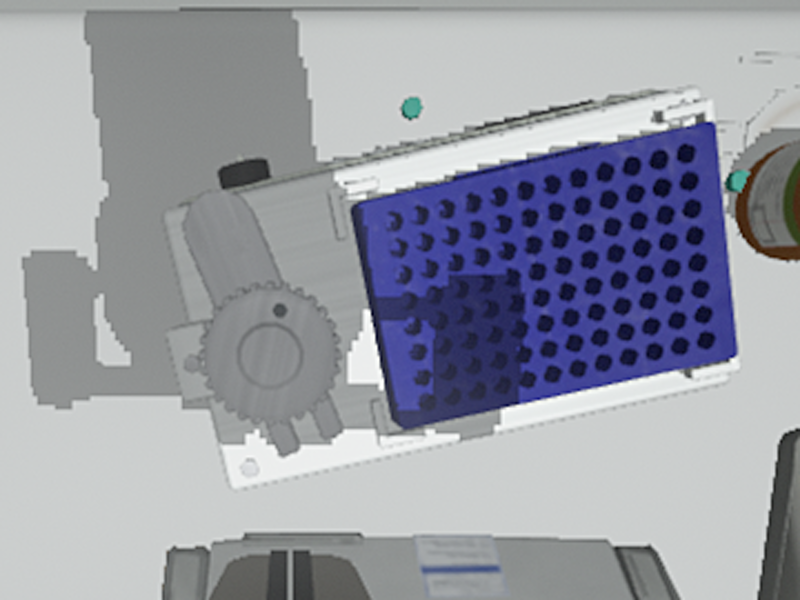

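The bar stands about 94° from where it was and is clear of the rack. The nut's dimple hasn't moved, the rack sits in its guides, and the robot touches nothing.

```bash
python3 -c "
from bench import bot
print(bot.job_done())"
```

```text
the job is handed in; nothing more can be done
None
```

I've handed the job in: the nut has turned about 2.1 turns anticlockwise (by its dimple), the bar has swung about 94° clear of the rack, the rack is still in its guides, and the robot was never near the bottles or the case.

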